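# Gauge the white canister in the caliper

### The arm

A 7-joint arm with a two-finger parallel gripper is mounted at the origin on a cart in front of the work surface, level with it; the furniture and walls round the work are solid. World frame = base frame: x ahead of the robot, y to its left, z up, the work surface at z = 0. Lengths are in m, angles in degrees, forces in N, time in s.
With the tool pointing down it reaches from about 0.425 to 0.875 m from the base axis. Payload 4.7 kg.
Tool frame: the origin (TCP) lies on the front face of the gripper's body, between the roots of the fingers; the fingertips stand 70 mm ahead of it and the grasp point (between the pads) lies 51 mm ahead of it; z points along the fingers, y is the direction in which the jaws open and shut (so a half turn about z gives the same grasp; the last joint's range is limited). The gripper opens to 87 mm and grips with 3 to 60 N. Pads are 19 mm wide; open, the fingers measure 117 mm over their backs; the gripper's body (75 mm by 190 mm) begins 51 mm behind the grasp point.
Start: joints at [69.735, 18.392, -4.016, 83.108, 1.295, 78.541, -3.26], TCP at [0.234, -0.607, 0.292] pointing down, gripper open.
Joint ranges: [-163.93, 163.93], [-17.29, 119.83], [-79.2, 71.16], [3.27, 140.29], [-89.18, 269.18], [5.43, 117.66], [-154.24, 154.24]. Speed limits (degrees/s): [147.25, 147.25, 180, 180, 180, 180, 180].

### API

Orientations are given as [roll, pitch, yaw] about the fixed x, y, z axes, in that order (R = Rz(yaw) Ry(pitch) Rx(roll)).
In Python, from cell import env gives the robot as it stands.
- The arm moves only by the tool drive_tool, never from a script. Its argument "commands" is a list of rows, each a list of 7 numbers: the shift along the tool's x, y, z in cm, then the turn, a rotation vector about the tool's x, y, z in degrees, then the opening, from 0 (shut) to 1 (fully open). In form: [[tx, ty, tz, rx, ry, rz, hand], ...]. A call has 1 to 20 rows; each row shifts and turns the commanded pose from where the row before left it, along the tool's axes as they then stand; what a row does not reach is not made up. A row lasts 1/12 s, in which the tool goes at most 41.7 mm and 7.16 degrees, less where a joint would pass 70% of its speed; a pose out of reach is approached as far as the arm can. A call is refused whole if a number of a shift passes 4.17 or a number of a turn 7.16, either way. A call with a gripper value outside its range is refused whole. The fingers move at their own pace and stop on an object; "force" is the grip in N (left out, the last holds). Time passes only in rows, so rows that do not move let the fingers close. It gives the time, the measured TCP pose, the force and the opening at its end, in the units of the state.
- env.get_obs(): the state, without advancing time (a new reading comes with each control period).
- env.read_camera(name): name is "scene" or "top" or "wrist"; returns a dict with "img" (420x560x3 uint8, blue, green, red), "mtx" (3x3 intrinsics, pixels), "pose" (4x4, takes a point from camera to world coordinates). Camera axes: x right, y down, z forward; pixel columns grow to the right and rows downward; lengths in m; the calibration is good to about 2 mm. A picture is of the moment at which its call begins. There is no depth.
- env.sign_off(): hands the job in, once; it reports no verdict.
The state is a dict: "time_s": time; "qpos": joint angles; "joint_velocities": joint speeds; "effort": joint torques, N m; "tool_pos": TCP position; "tool_rot": TCP orientation; "force": force on the tool from outside, world axes, zero at the start; "wrist_torque": the same for the moment, N m; "grip_width": finger opening in m.
Only numpy, scipy, OpenCV 4.12 (cv2) and the standard library are available. Lean on these libraries where they do the work, as an engineer would, in place of code of your own. Each camera call takes 0.05 s, during which the arm holds its last target.

### The job

Measure the body of the white canister: stand it upright on the wooden measuring board between the open jaws of the caliper and let go, then slide the moving jaw by its thumb knob until the canister is held lightly but firmly between both jaws, and leave it so. Close gently: do not squeeze the canister hard and do not force the moving jaw out of square with the beam. Keep the canister upright and leave everything else where it is.

Things in the scene. Friction and masses are not known exactly. Their poses are not given: they have to be found in the camera images.
- white_can: White plastic canister with a grey lid, standing; 51 mm high, lid 34 mm across (top 7 mm), body 31 to 32 mm across below the lid (this is what is to be measured), about 22 g. Origin: centre of its underside; z up its axis.
- black_can_a: Black canister with a grey lid, same size as the white one; a bystander. Origin: centre of its underside.
- black_can_b: Second black canister with a grey lid, same size; a bystander. Origin: centre of its underside.
- board: Fixed wooden board, 135 x 255 mm, top 12 mm above the desk; origin: centre of its underside, z up. The caliper lies flat on it, beam along board y at x = +3 to +19 mm. Fixed jaw face at y = +94 mm. Both jaws reach towards -x, to x = -37 mm, 1 to 5 mm above the board. Saddles 9 mm high at y = -98 and +104 mm. The canister stands on the board beside the beam, centre best at x = -18 mm.
- caliper_jaw: Sliding jaw of the caliper, steel; its carriage (47 x 23 mm, top 8 mm above the board) rides on the beam. Slides along board y only, closing towards +y; drags with about 4 N and stays where left. Starts 58 to 80 mm open. Axes as the board's; origin on the board's top at board x = 0, 94 mm behind (-y of) the jaw's face.
- knob_top (a point): Top centre of the dark knurled thumb knob upright on the sliding jaw, on the beam's line (board x = +11 mm): a 14 mm round post, 25 mm high, top 33 mm above the board (45 mm above the desk), centre 38 mm behind (board -y of) the jaw's face. Push it from behind towards board +y with closed fingers, or pinch it from above.
- jaw_face (a point): Point on the sliding jaw's measuring face, 3 mm above the board, at board x = -18 mm.
- fixed_face (a point): Point on the fixed jaw's measuring face, 3 mm above the board, at board x = -18 mm. The jaw opening is the distance from here to jaw_face along board y.
- jaw_rock (a joint): Rocking of the sliding jaw out of square with the beam, rad, 0 = square. The jaw has elastic play about the knob's upright axis, 8 N m/rad: pressing a canister centred at board x = -18 mm it rocks about 0.0036 rad per N, and returns when relieved. A fair measuring force on the canister is 2 to 6 N.
- mug: White spotted mug, 88 mm high; a bystander.
- tape_roll: Pale green roll of tape, 119 mm across, lying flat; a bystander.
- lens: Black hand lens, 146 mm long; a bystander.
- sherd: Flat brown pot sherd, 85 x 74 x 12 mm; a bystander.
- scissors: Scissors with blue handles, 199 mm long, lying flat; a bystander.
Mind the look-alikes: they are no part of the job. What is shaped like the white_can but blue or yellow is not meant.

How it is judged:
By the outcome, as a careful person would: the job done as asked, in the order asked, and still so for the second after the job is handed in, with the robot touching nothing.
It also fails if it takes over 64 s, if anything falls off the work surface, if the arm or the gripper's body presses on something with over 40 N, if the wrist force passes 120 N, or if a joint passes its speed limit or range.

## Working session

There is one attempt and no reset: what is moved stays moved. The work goes in short steps, Python scripts to look and compute and a tool call to move; the robot and the scene stay as the last step left them, time stands still between calls to the robot, and variables do not carry over. Pictures are saved under pics/ and viewed, and the job is handed in when it is done.

Besides the shell and the picture viewer there is one more tool, called after "Emit:" as a command line: name --pt "numbers of a row" for each row, then --argument value for the rest. drive_tool: Moves the arm, as the interface text tells. Its arguments: {"type":"object","properties":{"commands":{"type":"array"},"force":{"type":"number"}},"required":["commands"]}

```bash
mkdir -p pics
cat > h.py <<'E'
import numpy as np,cv2
from cell import env
def snap(n,f):
    c=env.read_camera(n);cv2.imwrite('pics/'+f,c['img']);np.savez('pics/'+f+'.npz',mtx=c['mtx'],pose=c['pose']);return c
def ray(f,u,v,z):
    c=np.load('pics/'+f+'.npz');d=c['pose'][:3,:3]@np.linalg.solve(c['mtx'],[u,v,1]);o=c['pose'][:3,3]
    return o+d*(z-o[2])/d[2]
def proj(f,p):
    c=np.load('pics/'+f+'.npz');q=c['pose'][:3,:3].T@(np.array(p)-c['pose'][:3,3]);q=c['mtx']@q;return q[:2]/q[2]
E
python3 - <<'E'
from h import *
for n in['scene','top','wrist']:
    c=snap(n,n+'0.png');print(n,c['mtx'].round(1).tolist(),c['pose'].round(3).tolist())
print(env.get_obs())
E
```

```text
scene [[497.7, 0.0, 277.4], [0.0, 497.7, 210.5], [0.0, 0.0, 1.0]] [[-0.595, -0.595, 0.541, -0.061], [-0.804, 0.44, -0.4, 0.548], [-0.0, -0.673, -0.74, 0.959], [0.0, 0.0, 0.0, 1.0]]
top [[414.5, 0.0, 278.9], [0.0, 414.5, 214.1], [0.0, 0.0, 1.0]] [[0.018, -0.98, 0.2, 0.334], [-1.0, -0.017, 0.007, 0.076], [-0.003, -0.2, -0.98, 1.191], [0.0, 0.0, 0.0, 1.0]]
wrist [[312.6, 0.0, 279.4], [0.0, 312.6, 212.4], [0.0, 0.0, 1.0]] [[0.359, -0.905, -0.229, 0.296], [-0.933, -0.349, -0.086, -0.582], [-0.002, 0.245, -0.97, 0.384], [0.0, 0.0, 0.0, 1.0]]
{'time_s': 0.15, 'qpos': array([69.7343754 , 18.43005299, -4.01680668, 83.15861308,  1.29557616,
       78.54063415, -3.2586079 ]), 'joint_velocities': array([-0.09970006, -0.17099079, -0.04373743, -0.20411906, -0.00900475,
       -0.02955983,  0.08678471]), 'effort': array([-1.72802845e-05, -4.91798365e+01, -4.04497935e-01, -3.12880504e+01,
       -6.38812711e-02,  4.04026592e-02,  1.07896499e-04]), 'tool_pos': array([ 0.23357614, -0.60624684,  0.29140641]), 'tool_rot': array([-1.79915954e+02,  5.18785036e-03,  2.10777338e+01]), 'force': array([ 0.04818612, -0.01160254,  0.80510193]), 'wrist_torque': array([-0.02627465, -0.02778352,  0.0123078 ]), 'grip_width': 0.08703562171454486}
```

View pics/scene0.png

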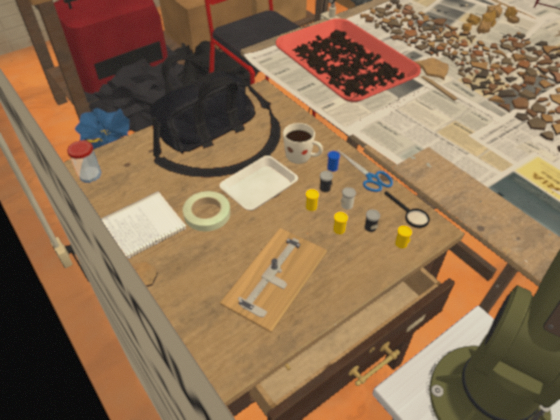

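View pics/top0.png

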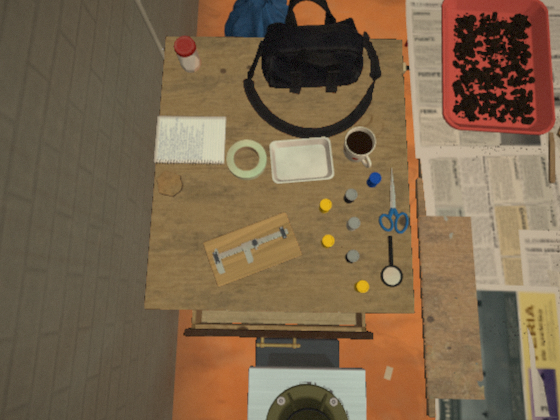

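View pics/wrist0.png

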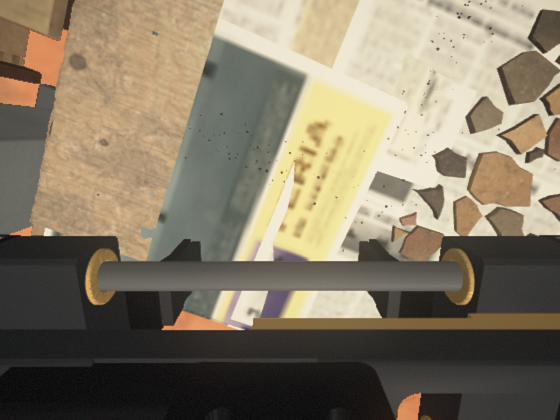

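Run:
```python
from h import *
a=cv2.imread('pics/scene0.png')[130:260,280:440];b=cv2.imread('pics/top0.png')[160:300,190:390]
cv2.imwrite('pics/c1.png',cv2.resize(a,None,fx=4.5,fy=4.5,interpolation=cv2.INTER_CUBIC))
cv2.imwrite('pics/c2.png',cv2.resize(b,None,fx=4,fy=4,interpolation=cv2.INTER_CUBIC))
for p in[(350,196),(354,224),(352,257)]: print(ray('top0.png',*p,.051))
for p in[(326,175),(348,191),(373,214)]: print(ray('scene0.png',*p,.051))
```

```text
[ 0.62281381 -0.11680557  0.051     ]
[ 0.54242361 -0.12667718  0.051     ]
[ 0.45014447 -0.11952595  0.051     ]
[ 0.62812904 -0.12072114  0.051     ]
[ 0.54945191 -0.12762014  0.051     ]
[ 0.45402496 -0.12379628  0.051     ]
```

View pics/c1.png

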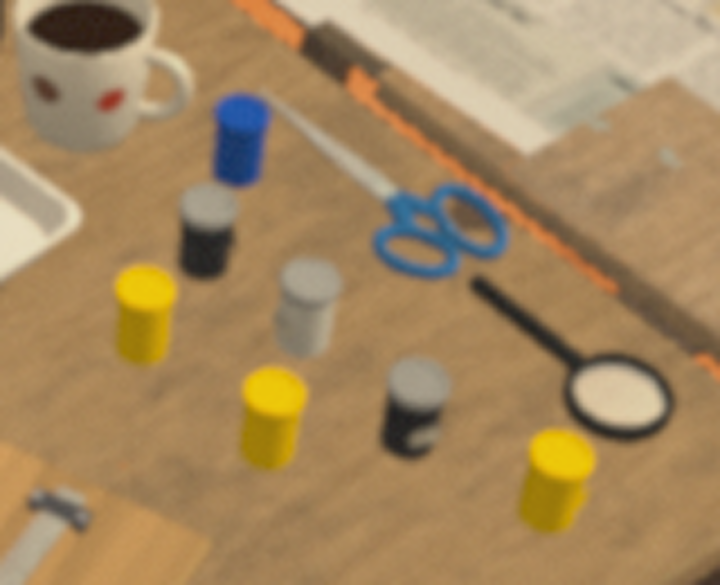

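View pics/c2.png

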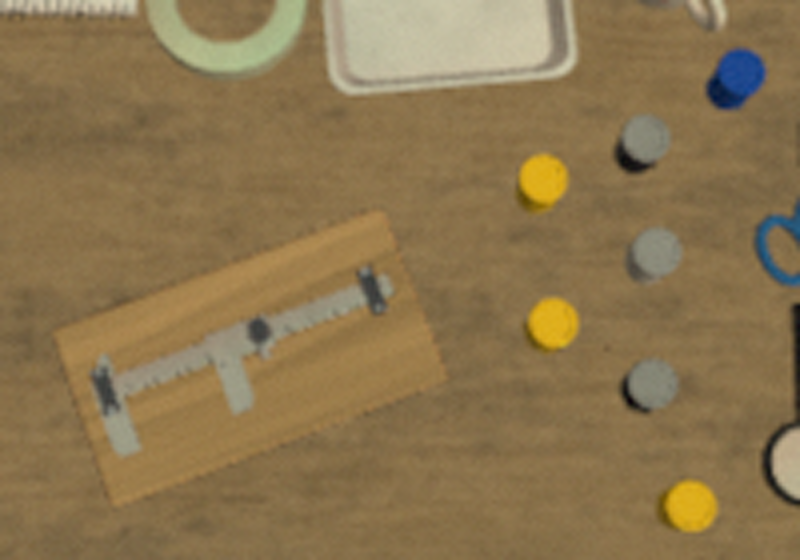

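Run:
```python
from h import *
a=cv2.imread('pics/scene0.png')[220:340,210:340]
cv2.imwrite('pics/c3.png',cv2.resize(a,None,fx=5,fy=5,interpolation=cv2.INTER_CUBIC))
c=np.array([(382,210),(445,378),(115,505),(55,330)])/4+[190,160]
P=np.array([ray('top0.png',*p,.012) for p in c]);print(P.round(4))
m=P.mean(0);d=(P[3]+P[2]-P[0]-P[1]);print(m,np.degrees(np.arctan2(d[1],d[0])),np.linalg.norm(d)/2,np.linalg.norm(P[0]-P[1]))
for n,p,z in[('knob',(260,330),.045),('white',(656,252),.051),('yel',(553,323),.051),('blackA',(646,140),.051),('blackB',(651,384),.051)]:
  print(n,ray('top0.png',p[0]/4+190,p[1]/4+160,z))
```

```text
[[0.58   0.0648 0.012 ]
 [0.4586 0.0181 0.012 ]
 [0.3653 0.2488 0.012 ]
 [0.488  0.2977 0.012 ]]
[0.47300014 0.15733418 0.012     ] 111.78100703813162 0.249663421753276 0.13002412079325953
knob [0.48627688 0.14869374 0.045     ]
white [ 0.5452636  -0.12672825  0.051     ]
yel [ 0.49399011 -0.05452704  0.051     ]
blackA [ 0.62580793 -0.12109995  0.051     ]
blackB [ 0.45293169 -0.12163385  0.051     ]
```

View pics/c3.png

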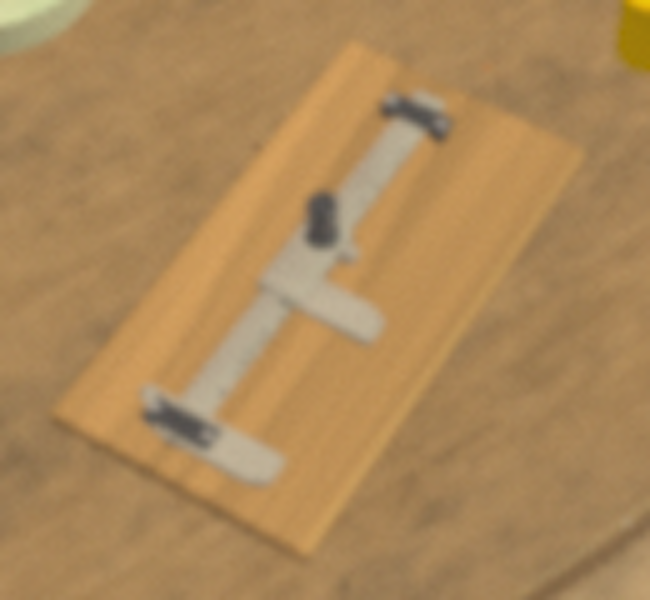

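Run:
```python
from h import *
from scipy.optimize import least_squares
ct=np.array([(382,210),(445,378),(115,505),(55,330)])/4+[190,160]
cs=np.array([(352,40),(585,150),(308,555),(55,415)])/5+[210,220]
L=np.array([(.0675,-.1275),(-.0675,-.1275),(-.0675,.1275),(.0675,.1275)])
def R(a): a=np.radians(a);return np.array([[np.cos(a),-np.sin(a)],[np.sin(a),np.cos(a)]])
def pts(p,l,z): return [np.r_[p[:2]+R(p[2])@q,z] for q in l]
def res(p,which):
    r=[]
    for f,c in which:
        for q,u in zip(pts(p,L,.012),c): r.append(proj(f,q)-u)
    return np.ravel(r)
T=('top0.png',ct);S=('scene0.png',cs)
for w in([T],[S],[T,S]):
    s=least_squares(res,[.47,.157,21.8],args=(w,));print(s.x,np.abs(s.fun).max())
p=s.x
def b(P): return R(p[2]).T@(P[:2]-p[:2])*1000
k1=ray('top0.png',260/4+190,329/4+160,.045);k2=ray('scene0.png',322/5+210,202/5+220,.045)
print('knob',k1,k2,b(k1),b(k2))
print('white',ray('top0.png',656/4+190,252/4+160,.051),ray('scene0.png',312/4.5+280,276/4.5+130,.051))
f=np.array([130,445])/4+[190,160]
print('fixed jaw tip top',b(ray('top0.png',*f,.017)))
```

```text
[ 0.47315262  0.15731639 21.6951961 ] 1.4650161375049038
[ 0.47120984  0.15780959 22.12040562] 1.0805134962457146
[ 0.47208084  0.15751042 21.95530302] 1.4201786296939645
knob [0.4869775  0.14871467 0.045     ] [0.48782101 0.15095685 0.045     ] [ 10.52771076 -13.72745182] [ 12.14835417 -11.96325865]
white [ 0.5452636  -0.12672825  0.051     ] [ 0.54653348 -0.12955543  0.051     ]
fixed jaw tip top [-29.74561    100.39737022]
```

Emit:
drive_tool --pt "2.9 -2.09 0.5 0 0 0 0.65" --pt "2.9 -2.09 0.5 0 0 0 0.65" --pt "2.9 -2.09 0.5 0 0 0 0.65" --pt "2.9 -2.09 0.5 0 0 0 0.65" --pt "2.9 -2.09 0.5 0 0 0 0.65" --pt "2.9 -2.09 0.5 0 0 0 0.65" --pt "2.9 -2.09 0.5 0 0 0 0.65" --pt "2.9 -2.09 0.5 0 0 0 0.65" --pt "2.9 -2.09 0.5 0 0 0 0.65" --pt "2.9 -2.09 0.5 0 0 0 0.65" --pt "2.9 -2.09 0.5 0 0 0 0.65" --pt "2.9 -2.09 0.5 0 0 0 0.65" --pt "2.9 -2.09 0.5 0 0 0 0.65" --pt "2.9 -2.09 0.5 0 0 0 0.65" --pt "2.9 -2.09 0.5 0 0 0 0.65" --pt "2.9 -2.09 0.5 0 0 0 0.65" --pt "0 0 0 0 0 0 0.65" --pt "0 0 0 0 0 0 0.65"

```text
time_s: 1.65
tool_pos: [0.547, -0.1247, 0.2116]
tool_rot: [-179.9, 0.0, 21.4]
force: [-0.7, -1.5, 0.0]
grip_width: 0.0564
```

Run:
```python
from h import *
snap('wrist','w1.png');o=env.get_obs();print(o['time_s'],o['qpos'],o['tool_pos'],o['tool_rot'],o['force'],o['grip_width'])
print(proj('w1.png',[.546,-.128,.051]))
```

```text
1.7 [ 34.32006759  12.59599627 -27.00929629 101.10018191   6.14891314
  67.8187254  -63.27556623] [ 0.54634277 -0.12703216  0.21177073] [-1.79977397e+02  5.85104984e-02  2.11882689e+01] [ 0.34190888 -0.8882474   0.00748306] 0.05629614498824252
[283.42072677 218.87921799]
```

View pics/w1.png

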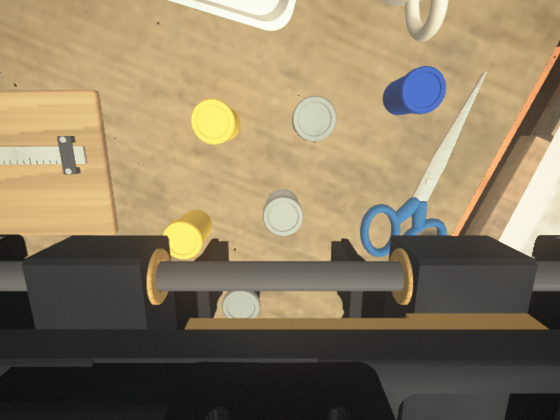

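Run:
```python
from h import *
print(ray('w1.png',283,217,.051))
a=cv2.imread('pics/w1.png')[170:250,230:340]
cv2.imwrite('pics/c4.png',cv2.resize(a,None,fx=6,fy=6))
```

```text
[ 0.54738916 -0.12707294  0.051     ]
```

View pics/c4.png

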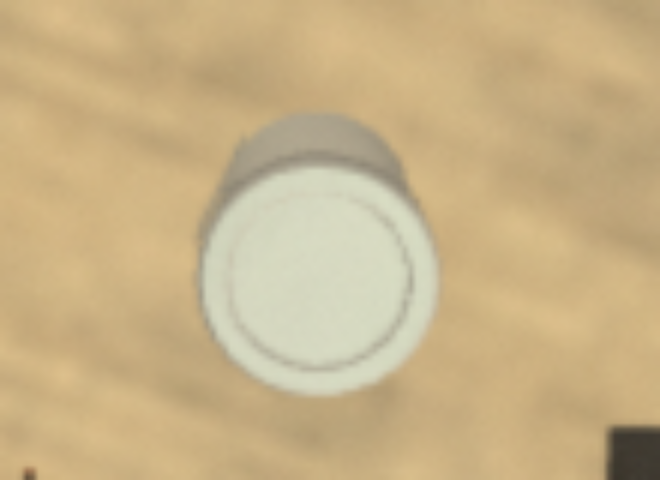

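Emit:
drive_tool --pt "0 0 1.5 0 0 0 0.65" --pt "0 0 2.0 0 0 0 0.65" --pt "0 0 2.0 0 0 0 0.65" --pt "0 0 2.0 0 0 0 0.65" --pt "0 0 2.0 0 0 0 0.65" --pt "0 0 1.5 0 0 0 0.65" --pt "0 0 0.8 0 0 0 0.65" --pt "0 0 0 0 0 0 0.65" --pt "0 0 0 0 0 0 0.65" --pt "0 0 0 0 0 0 0.3" --pt "0 0 0 0 0 0 0.3" --pt "0 0 0 0 0 0 0.3" --pt "0 0 0 0 0 0 0.3" --pt "0 0 0 0 0 0 0.3" --pt "0 0 0 0 0 0 0.3" --pt "0 0 0 0 0 0 0.3" --force 8

```text
time_s: 3.03
tool_pos: [0.5468, -0.1277, 0.0947]
tool_rot: [180.0, -0.0, 21.1]
force: [-0.4, 0.7, 2.9]
grip_width: 0.0335
```

Run:
```python
from h import *
snap('wrist','w2.png');o=env.get_obs();print(o['time_s'],o['qpos'],o['tool_pos'],o['tool_rot'],o['force'],o['grip_width'])
```

```text
3.0833 [ 32.68315022  20.17875773 -25.75000026 107.00374475  10.54847946
  55.09039428 -66.6725442 ] [ 0.54678148 -0.12772825  0.09472483] [ 1.79962297e+02 -3.57899886e-02  2.10777056e+01] [-0.38686493 -0.08034796  2.34694257] 0.03341920920163176
```

View pics/w2.png

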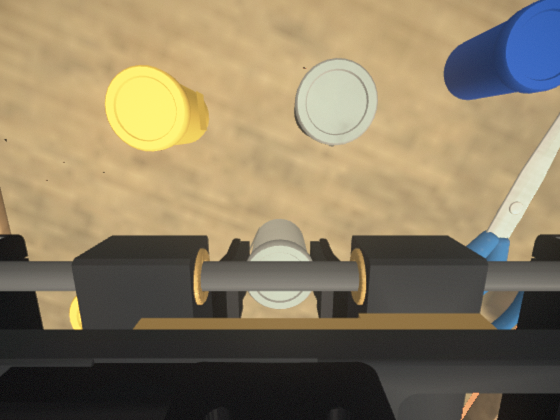

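Emit:
drive_tool --pt "0 0 -1 0 0 0 0.3" --pt "0 0 -2 0 0 0 0.3" --pt "0 0 -2.5 0 0 0 0.3" --pt "0 0 -2.5 0 0 0 0.3" --pt "0 0 -2 0 0 0 0.3" --pt "0 0 0 0 0 -5 0.3" --pt "0 0 0 0 0 -6.6 0.3" --pt "0 0 0 0 0 -6.6 0.3" --pt "0 0 0 0 0 -6.6 0.3" --pt "0 0 0 0 0 -6.6 0.3" --pt "0 0 0 0 0 -6.6 0.3" --pt "0 0 0 0 0 -6.6 0.3" --pt "0 0 0 0 0 -6.6 0.3" --pt "0 0 0 0 0 -6.6 0.3" --pt "0 0 0 0 0 -6.6 0.3" --pt "0 0 0 0 0 -6.6 0.3" --pt "0 0 0 0 0 -6.6 0.3" --pt "0 0 0 0 0 -6.6 0.3" --pt "0 0 0 0 0 -6.6 0.3" --pt "0 0 0 0 0 0 0.3"

```text
time_s: 4.75
tool_pos: [0.5462, -0.1277, 0.1945]
tool_rot: [-180.0, -0.0, 112.0]
force: [-0.2, 0.3, 0.7]
grip_width: 0.0333
```

Run:
```python
from h import *
o=env.get_obs();print(o['time_s'],o['qpos'],o['tool_pos'],o['tool_rot'],o['force'],o['grip_width'])
from scipy.spatial.transform import Rotation as Ro
R=Ro.from_euler('xyz',o['tool_rot'],degrees=True).as_matrix()
print(R.T@(np.array([.4292,.2158,.195])-o['tool_pos']))
```

```text
4.75 [ 44.03474073  15.28320333 -38.43225454 101.86993131  10.30247692
  66.40631488  24.47606675] [ 0.54622977 -0.12767653  0.19454379] [-1.79985875e+02 -4.41926817e-03  1.12037031e+02] [-0.22359032  0.33566465  0.67197923] 0.03330847030965909
[ 0.36229295  0.02039451 -0.00043329]
```

Emit:
drive_tool --pt "1.2 0.1 0 0 0 0 0.3" --pt "2.6 0.15 0 0 0 0 0.3" --pt "2.6 0.15 0 0 0 0 0.3" --pt "2.6 0.15 0 0 0 0 0.3" --pt "2.6 0.15 0 0 0 0 0.3" --pt "2.6 0.15 0 0 0 0 0.3" --pt "2.6 0.15 0 0 0 0 0.3" --pt "2.6 0.15 0 0 0 0 0.3" --pt "2.6 0.15 0 0 0 0 0.3" --pt "2.6 0.15 0 0 0 0 0.3" --pt "2.6 0.15 0 0 0 0 0.3" --pt "2.6 0.15 0 0 0 0 0.3" --pt "2.6 0.15 0 0 0 0 0.3" --pt "2.6 0.14 0 0 0 0 0.3" --pt "1.2 0 0 0 0 0 0.3" --pt "0 0 0 0 0 0 0.3" --pt "0 0 0 0 0 0 0.3" --pt "0 0 0 0 0 0 0.3"

```text
time_s: 6.25
tool_pos: [0.4306, 0.2149, 0.1941]
tool_rot: [-180.0, 0.1, 111.8]
force: [-0.3, -0.4, 0.2]
grip_width: 0.0331
```

Run:
```python
from h import *
snap('wrist','w3.png');snap('top','t3.png');snap('scene','s3.png');o=env.get_obs();print(o['time_s'],o['qpos'],o['tool_pos'],o['tool_rot'],o['force'],o['grip_width'])
```

```text
6.4 [ 23.05507389   6.23765544 -54.67274295 111.94171949   5.66279692
  64.57372805 -12.19170014] [0.43095095 0.21456455 0.19410876] [-1.79982007e+02  3.05412168e-02  1.11705152e+02] [-0.0703355  -0.09231727 -0.67125404] 0.03369033595972341
```

View pics/w3.png

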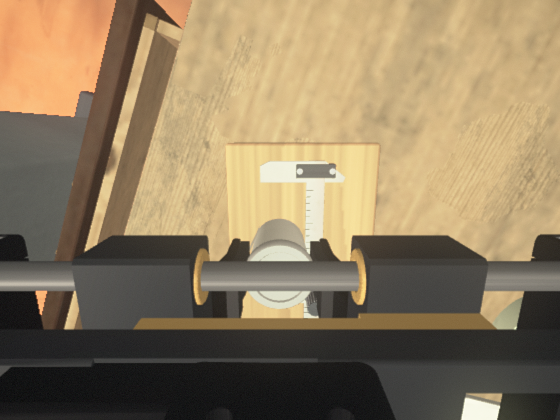

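View pics/s3.png

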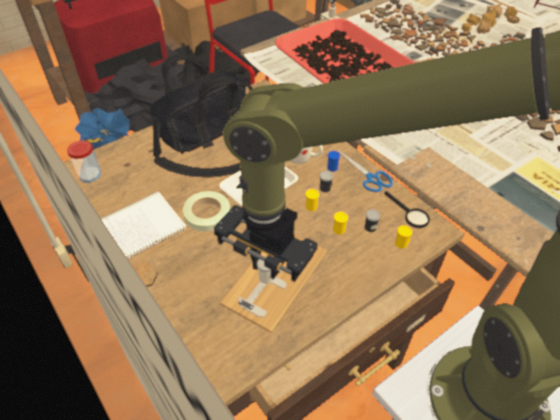

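Run:
```python
from h import *
a=cv2.imread('pics/w3.png')[130:310,210:400]
cv2.imwrite('pics/c5.png',cv2.resize(a,None,fx=4,fy=3.3,interpolation=cv2.INTER_CUBIC))
A=ray('w3.png',227,143,.012);B=ray('w3.png',380,143,.012);print(A,B,np.linalg.norm(A-B))
d=B-A;print(np.degrees(np.arctan2(d[1],d[0])))
m=(A+B)/2;a=np.radians(21.9);print('centre',m[:2]-.1275*np.array([-np.sin(a),np.cos(a)]))
```

```text
[0.36786016 0.25316505 0.012     ] [0.489679   0.30169002 0.012     ] 0.13112780995450254
21.71923087124275
centre [0.47632552 0.15912841]
```

View pics/c5.png

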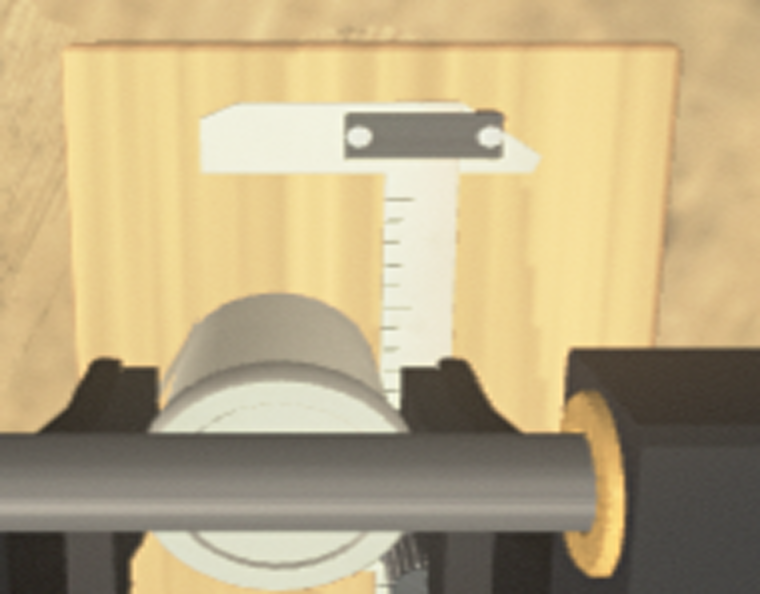

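Run:
```python
from h import *
from scipy.optimize import least_squares
X=np.array([(-67.5,127.5,12),(67.5,127.5,12),(-37,94,17),(3,94,17),(19,94,17)])/1e3
U=np.array([(226.3,143.6),(379.8,143.6),(260.3,182.1),(306,182.1),(324.5,182.1)])
def f(p,n=3):
    a=np.radians(p[2]);R=np.array([[np.cos(a),-np.sin(a)],[np.sin(a),np.cos(a)]])
    return np.ravel([proj('w3.png',np.r_[p[:2]+R@q[:2],q[2]+(p[3] if len(p)>3 else 0)])-u for q,u in zip(X,U)])
for x0 in([.472,.1575,21.9],[.472,.1575,21.9,0]):
    s=least_squares(f,x0);print(s.x,s.fun.round(1))
    p=s.x;a=np.radians(p[2]);R=np.array([[np.cos(a),-np.sin(a)],[np.sin(a),np.cos(a)]])
    t=np.array([.43095,.21456]);print('tcp in board',R.T@(t-p[:2]),'target xy',p[:2]+R@[-.018,.070])
    # can lid centre as held (z .146)
    print('lid',ray('w3.png',(210+278/4),130+482/3.3,.151))
```

```text
[ 0.47543842  0.1588216  21.65610225] [-2.  -0.7  2.  -0.6 -0.2  0.5  0.2  0.6  0.1  0.6]
tcp in board [-0.02077882  0.06822192] target xy [0.43287651 0.21723806]
lid [0.43065572 0.21685222 0.151     ]
[ 4.76092362e-01  1.58419580e-01  2.16806350e+01 -6.46967240e-03] [-0.3 -0.2  0.1 -0.1  0.7  0.1  0.   0.1 -0.5  0.1]
tcp in board [-0.02120877  0.06884597] target xy [0.43350544 0.21681782]
lid [0.43065572 0.21685222 0.151     ]
```

Emit:
drive_tool --pt "0.1 0.15 1 0 0 0 0.3" --pt "0 0 1.6 0 0 0 0.3" --pt "0 0 1.6 0 0 0 0.3" --pt "0 0 1.6 0 0 0 0.3" --pt "0 0 1.2 0 0 0 0.3" --pt "0 0 0.6 0 0 0 0.3" --pt "0 0 0 0 0 0 0.3" --pt "0 0 0 0 0 0 0.3" --pt "0 0 0 0 0 0 0.3"

```text
time_s: 7.15
tool_pos: [0.432, 0.2177, 0.1189]
tool_rot: [179.9, 0.0, 111.9]
force: [-0.5, -0.5, 0.8]
grip_width: 0.0334
```

Run:
```python
from h import *
snap('wrist','w4.png');snap('top','t4.png');snap('scene','s4.png');o=env.get_obs();print(o['time_s'],o['tool_pos'],o['tool_rot'],o['force'],o['grip_width'])
a=cv2.imread('pics/w4.png')[60:330,160:460]
b=cv2.imread('pics/s4.png')[210:340,200:340]
cv2.imwrite('pics/c6.png',cv2.resize(a,None,fx=2.6,fy=2.2,interpolation=cv2.INTER_CUBIC))
cv2.imwrite('pics/c7.png',cv2.resize(b,None,fx=4.5,fy=4.5,interpolation=cv2.INTER_CUBIC))
```

```text
7.3 [0.43205629 0.21752998 0.11897172] [1.79913207e+02 2.86726654e-02 1.11862605e+02] [ 0.68309001 -0.67808033  0.63918705] 0.033356870738468505
```

View pics/c6.png

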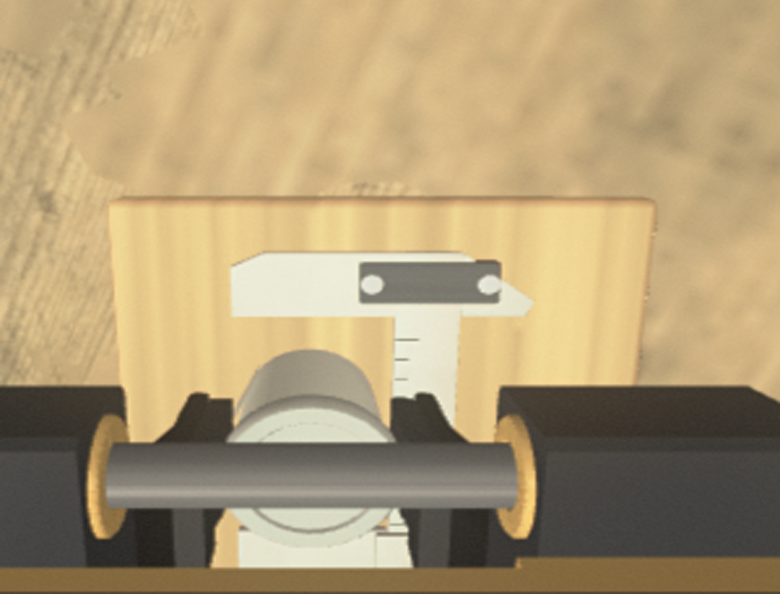

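View pics/c7.png

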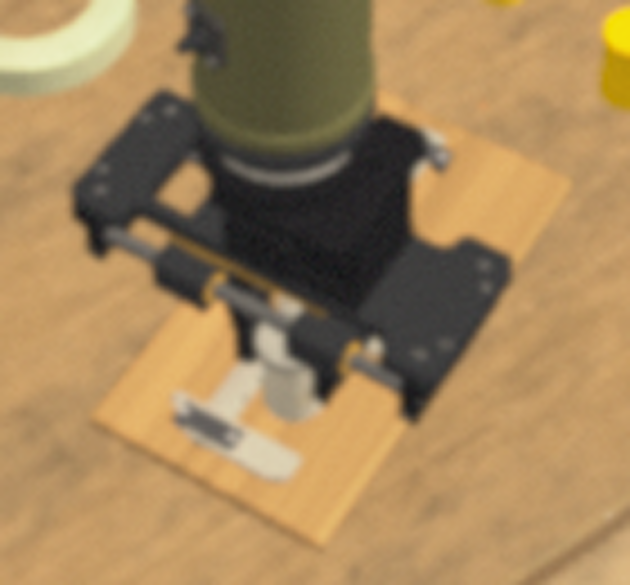

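Run:
```python
from h import *
from scipy.optimize import least_squares
X=np.array([(-67.5,127.5,12),(67.5,127.5,12),(-37,94,17),(3,94,17),(19,94,17)])/1e3
U=np.array([(201.9,151.4),(412.7,151.4),(248.8,203.6),(311.5,204.1),(336.9,204.1)])
def f(p,n=3):
    a=np.radians(p[2]);R=np.array([[np.cos(a),-np.sin(a)],[np.sin(a),np.cos(a)]])
    return np.ravel([proj('w4.png',np.r_[p[:2]+R@q[:2],q[2]+(p[3] if len(p)>3 else 0)])-u for q,u in zip(X,U)])
for x0 in([.472,.1575,21.9],[.472,.1575,21.9,0]):
    s=least_squares(f,x0);print(s.x,s.fun.round(1))
    p=s.x;a=np.radians(p[2]);R=np.array([[np.cos(a),-np.sin(a)],[np.sin(a),np.cos(a)]])
    t=env.get_obs()['tool_pos'][:2];print('tcp in board',R.T@(t-p[:2]))
    # can sides at its underside
    for (u,v) in[(243,390),(380,390),(310,352)]: print(R.T@(ray('w4.png',160+u/2.6,60+v/2.2,.030)[:2]-p[:2]))
```

```text
[ 0.47539244  0.15857476 21.73163261] [-2.4 -0.9  2.5 -0.6 -0.   0.9  0.1  0.5 -0.2  0.6]
tcp in board [-0.01842743  0.0708108 ]
[-0.0333161   0.07648915]
[-0.00117451  0.07652716]
[-0.01761892  0.08744324]
[ 4.75916268e-01  1.58197449e-01  2.17571127e+01 -3.95878614e-03] [-0.3 -0.4  0.2 -0.1  1.   0.4 -0.1 -0.  -0.8  0. ]
tcp in board [-0.0187426   0.07136359]
[-0.03362874  0.07704856]
[-0.00148713  0.07707228]
[-0.01792669  0.08799567]
```

Emit:
drive_tool --pt "0 0 0.4 0 0 0 0.3" --pt "0 0 0.3 0 0 0 0.3" --pt "0 0 0.2 0 0 0 0.3" --pt "0 0 0.15 0 0 0 0.3" --pt "0 0 0.1 0 0 0 0.3" --pt "0 0 0 0 0 0 0.3" --pt "0 0 0 0 0 0 0.3" --pt "0 0 0 0 0 0 0.3"

```text
time_s: 7.97
tool_pos: [0.4314, 0.2174, 0.1068]
tool_rot: [-180.0, 0.0, 111.9]
force: [-0.5, -0.4, 3.7]
grip_width: 0.0332
```

Emit:
drive_tool --pt "0 0 0 0 0 0 0.45" --pt "0 0 0 0 0 0 0.55" --pt "0 0 0 0 0 0 0.6" --pt "0 0 0 0 0 0 0.6" --pt "0 0 0 0 0 0 0.6" --pt "0 0 -0.5 0 0 0 0.6" --pt "0 0 -1 0 0 0 0.6" --pt "0 0 -2 0 0 0 0.6" --pt "0 0 -2 0 0 0 0.6" --pt "0 0 -2 0 0 0 0.6" --pt "0 0 -1 0 0 0 0.6" --pt "0 0 0 0 0 0 0.6"

```text
time_s: 8.97
tool_pos: [0.433, 0.2182, 0.1945]
tool_rot: [179.7, 0.1, 111.9]
force: [0.9, 0.4, 0.9]
grip_width: 0.0522
```

Run:
```python
from h import *
snap('wrist','w5.png');o=env.get_obs();print(o['time_s'],o['tool_pos'],o['tool_rot'],o['force'],o['grip_width'])
```

```text
9.0167 [0.43224783 0.21751755 0.19287725] [1.79843217e+02 6.98578161e-02 1.11848124e+02] [-0.66656289  0.16837831 -0.78453869] 0.05205067595248077
```

View pics/w5.png

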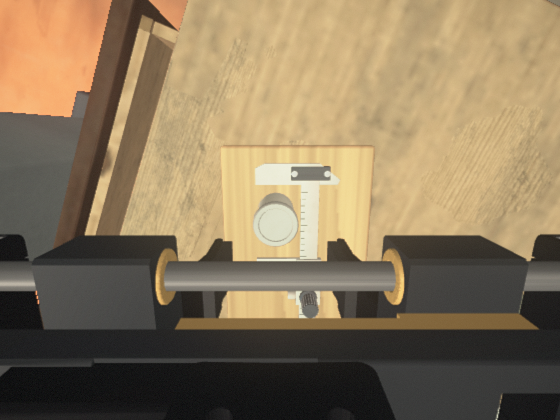

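Run:
```python
from h import *
p=np.array([.4757,.1584,21.75]);a=np.radians(p[2]);R=np.array([[np.cos(a),-np.sin(a)],[np.sin(a),np.cos(a)]])
def b(P): return (R.T@(P[:2]-p[:2])*1000).round(1)
print('jaw edge',b(ray('w5.png',262,259.5,.017)),'knob',b(ray('w5.png',311,307,.045)),'lid',b(ray('w5.png',276,222,.063)), 'fix', b(ray('w5.png',256,184,.017)))
print('knobtop proj', [proj('w5.png',np.r_[p[:2]+R@[.011,y],.045]).round(0) for y in(-.02,-.013,-.006)])
print('tcp',b(env.get_obs()['tool_pos']))
im=cv2.imread('pics/w5.png')[150:330,210:390]
cv2.imwrite('pics/c8.png',cv2.resize(im,None,fx=4,fy=3.3,interpolation=cv2.INTER_CUBIC))
```

```text
jaw edge [-31.8  24.9] knob [11.5 -7.4] lid [-18.6  74.2] fix [-36.1  95.4]
knobtop proj [array([310., 320.]), array([310., 313.]), array([310., 306.])]
tcp [-18.5  71. ]
```

View pics/c8.png

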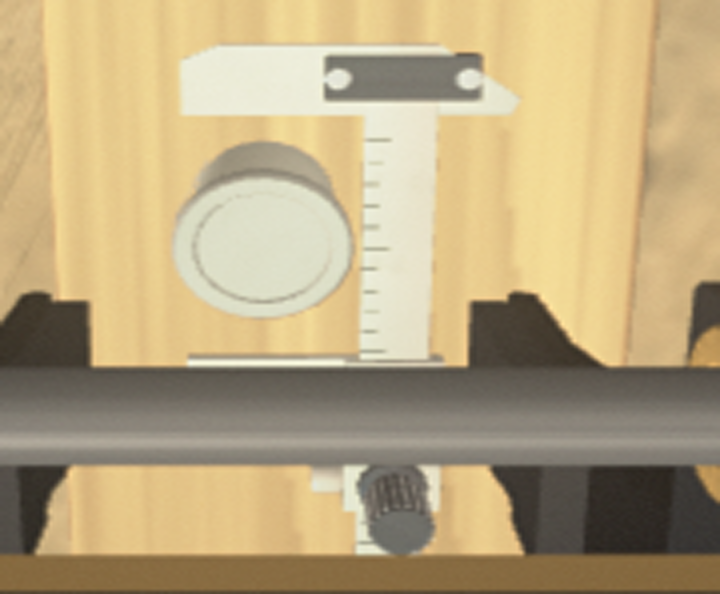

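Emit:
drive_tool --pt "-1 0.2 0 0 0 0 0.0" --pt "-2 0.5 0 0 0 0 0.0" --pt "-2.5 0.6 0 0 0 0 0.0" --pt "-2.5 0.6 0 0 0 0 0.0" --pt "-2.4 0.6 0 0 0 0 0.0" --pt "-1.5 0.45 0 0 0 0 0.0" --pt "0 0 1 0 0 0 0.0" --pt "0 0 2 0 0 0 0.0" --pt "0 0 2 0 0 0 0.0" --pt "0 0 1 0 0 0 0.0" --pt "0 0 0 0 0 0 0.0" --pt "0 0 0 0 0 0 0.0" --pt "0 0 0 0 0 0 0.0"

```text
time_s: 10.1
tool_pos: [0.5035, 0.1186, 0.1324]
tool_rot: [179.9, -0.0, 111.9]
force: [0.2, 0.7, -0.2]
grip_width: 0.0006
```

Run:
```python
from h import *
snap('wrist','w6.png');snap('scene','s6.png');o=env.get_obs();print(o['time_s'],o['tool_pos'],o['tool_rot'],o['force'],o['grip_width'])
p=np.array([.4757,.1584,21.75]);a=np.radians(p[2]);R=np.array([[np.cos(a),-np.sin(a)],[np.sin(a),np.cos(a)]])
print('tcp',R.T@(o['tool_pos'][:2]-p[:2]))
b=cv2.imread('pics/s6.png')[190:340,200:340]
cv2.imwrite('pics/c9.png',cv2.resize(b,None,fx=4,fy=4,interpolation=cv2.INTER_CUBIC))
```

```text
10.2 [0.50384859 0.11832966 0.13277056] [1.79897907e+02 3.90256105e-02 1.11891495e+02] [0.55189236 0.44472989 0.09143344] 0.0004937204830680629
tcp [ 0.01129632 -0.04764839]
```

View pics/w6.png

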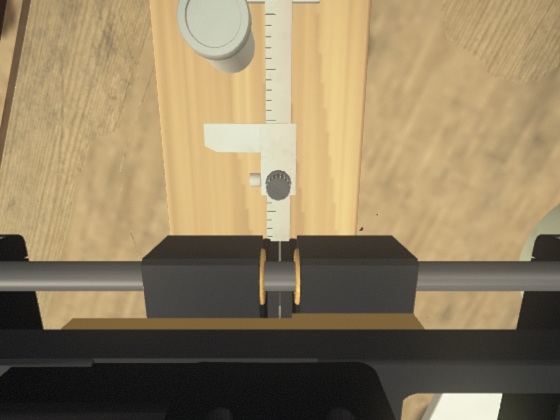

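View pics/c9.png

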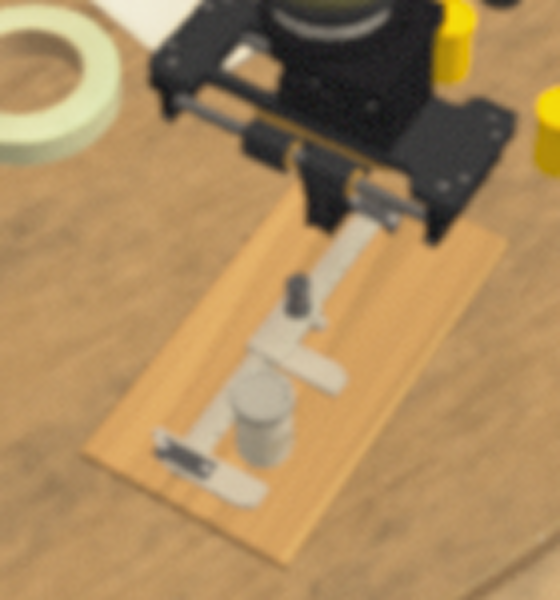

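Run:
```python
from h import *
p=np.array([.4757,.1584,21.75]);a=np.radians(p[2]);R=np.array([[np.cos(a),-np.sin(a)],[np.sin(a),np.cos(a)]])
def b(P): return (R.T@(P[:2]-p[:2])*1000).round(1)
for n,u,v,z in[('jawface',240,123.5,.017),('fixedface',300,2.5,.017),('knob',278,184,.045),('beamL',266,100,.017),('beamR',291,100,.017),('lid',217,22,.063)]: print(n,b(ray('w6.png',u,v,z)))
print('finger tip px',proj('w6.png',np.r_[env.get_obs()['tool_pos'][:2],.0628]))
```

```text
jawface [-13.4  25.8]
fixedface [23.7 94.1]
knob [11.  -8.6]
beamL [ 3.3 40.1]
beamR [19.  40.1]
lid [-17.2  69.6]
finger tip px [278.32168454 258.77853781]
```

Emit:
drive_tool --pt "0 0 1 0 0 0 0" --pt "0 0 1.5 0 0 0 0" --pt "0 0 1 0 0 0 0" --pt "0.4 0 0 0 0 0 0" --pt "0.4 0 0 0 0 0 0" --pt "0.3 0 0 0 0 0 0" --pt "0.2 0 0 0 0 0 0" --pt "0 0 0 0 0 0 0" --pt "0 0 0 0 0 0 0"

```text
time_s: 10.95
tool_pos: [0.4986, 0.1303, 0.0972]
tool_rot: [180.0, 0.0, 111.9]
force: [0.8, -0.1, 0.9]
grip_width: 0.0006
```

Emit:
drive_tool --pt "0.1 0 0 0 0 0 0" --pt "0.1 0 0 0 0 0 0" --pt "0.1 0 0 0 0 0 0" --pt "0.1 0 0 0 0 0 0" --pt "0.1 0 0 0 0 0 0" --pt "0.1 0 0 0 0 0 0" --pt "0.1 0 0 0 0 0 0" --pt "0.1 0 0 0 0 0 0" --pt "0.1 0 0 0 0 0 0" --pt "0.1 0 0 0 0 0 0"

```text
time_s: 11.78
tool_pos: [0.495, 0.1382, 0.0967]
tool_rot: [-180.0, 0.1, 111.8]
force: [1.6, -3.0, -0.2]
grip_width: 0.0003
```

```bash
cat > st.py <<'E'
from h import *
import sys
p=np.array([.4757,.1584,21.75]);a=np.radians(p[2]);R=np.array([[np.cos(a),-np.sin(a)],[np.sin(a),np.cos(a)]])
if len(sys.argv)>1: snap('wrist',sys.argv[1])
o=env.get_obs();print(o['time_s'],'tcp',R.T@(o['tool_pos'][:2]-p[:2])*1000,o['tool_pos'][2],'F board',R.T@o['force'][:2],o['force'][2],o['wrist_torque'])
E
python3 st.py w7.png
```

```text
11.8333 tcp [ 10.46775368 -25.44177551] 0.09673655499870107 F board [-0.5548083  -3.80785774] 0.9611811751782909 [-0.82175263 -0.39980773  0.03363024]
```

View pics/w7.png

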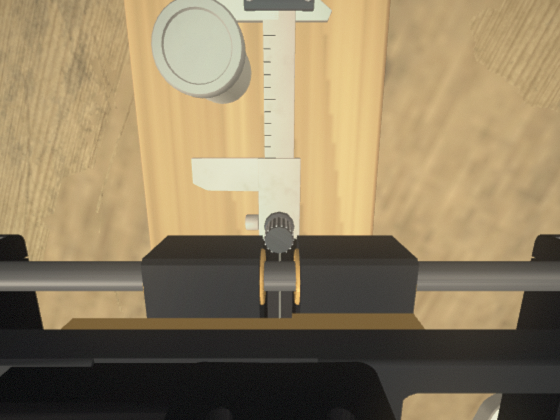

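Run:
```python
from h import *
from st import R,p
b=lambda P:(R.T@(P[:2]-p[:2])*1000).round(1)
print('jaw',b(ray('w7.png',225,158,.017)),'fix',b(ray('w7.png',300,20.5,.017)))
```

```text
11.8333 tcp [ 10.46775368 -25.44177551] 0.09673655499870107 F board [-0.5548083  -3.80785774] 0.9611811751782909 [-0.82175263 -0.39980773  0.03363024]
jaw [-18.3  28. ] fix [21.3 94.7]
```

Emit:
drive_tool --pt "0.14 0 0 0 0 0 0" --pt "0.14 0 0 0 0 0 0" --pt "0.14 0 0 0 0 0 0" --pt "0.14 0 0 0 0 0 0" --pt "0.14 0 0 0 0 0 0" --pt "0.14 0 0 0 0 0 0" --pt "0.14 0 0 0 0 0 0" --pt "0.14 0 0 0 0 0 0" --pt "0.14 0 0 0 0 0 0" --pt "0.14 0 0 0 0 0 0" --pt "0.14 0 0 0 0 0 0" --pt "0.14 0 0 0 0 0 0" --pt "0.14 0 0 0 0 0 0" --pt "0.14 0 0 0 0 0 0" --pt "0.14 0 0 0 0 0 0" --pt "0.14 0 0 0 0 0 0" --pt "0.14 0 0 0 0 0 0" --pt "0.14 0 0 0 0 0 0" --pt "0.14 0 0 0 0 0 0" --pt "0.1 0 0 0 0 0 0"

```text
time_s: 13.5
tool_pos: [0.4842, 0.165, 0.0967]
tool_rot: [-180.0, 0.0, 111.9]
force: [1.9, -3.2, 0.4]
grip_width: 0.0004
```

```bash
python3 st.py w8.png
```

```text
13.55 tcp [10.42433417  3.14316158] 0.09673550318622559 F board [ 0.69479169 -3.74361363] -0.16583856919542495 [-0.80014609 -0.49230768  0.07137765]
```

View pics/w8.png

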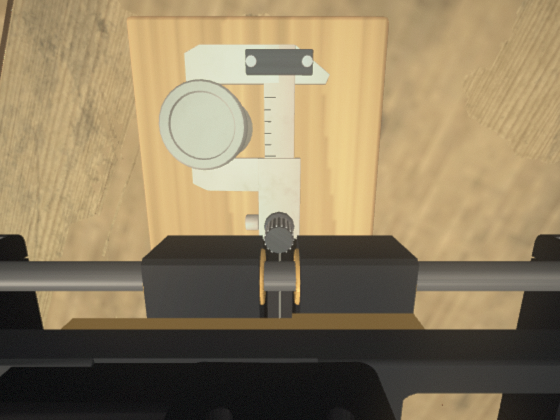

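Emit:
drive_tool --pt "0.05 0 0 0 0 0 0" --pt "0.05 0 0 0 0 0 0" --pt "0.05 0 0 0 0 0 0" --pt "0.05 0 0 0 0 0 0" --pt "0.05 0 0 0 0 0 0" --pt "0.05 0 0 0 0 0 0" --pt "0.05 0 0 0 0 0 0" --pt "0.05 0 0 0 0 0 0" --pt "0 0 0 0 0 0 0" --pt "0 0 0 0 0 0 0"

```text
time_s: 14.38
tool_pos: [0.4828, 0.1687, 0.0967]
tool_rot: [-180.0, -0.0, 111.9]
force: [1.3, -3.4, 0.6]
grip_width: 0.0001
```

```bash
python3 st.py w9.png
python3 - <<'E'
from h import *
from st import R,p
b=lambda P:(R.T@(P[:2]-p[:2])*1000).round(1)
im=cv2.imread('pics/w9.png')[10:260,120:400]
cv2.imwrite('pics/c10.png',cv2.resize(im,None,fx=2.8,fy=2.4,interpolation=cv2.INTER_CUBIC))
E
```

```text
14.4333 tcp [10.45600339  6.92374409] 0.09672770775044806 F board [-0.32292251 -4.28312608] 0.8557502776257369 [-0.75009855 -0.42462552  0.01617866]
14.4333 tcp [10.45600339  6.92374409] 0.09672770775044806 F board [-0.32292251 -4.28312608] 0.8557502776257369 [-0.75009855 -0.42462552  0.01617866]
```

View pics/c10.png

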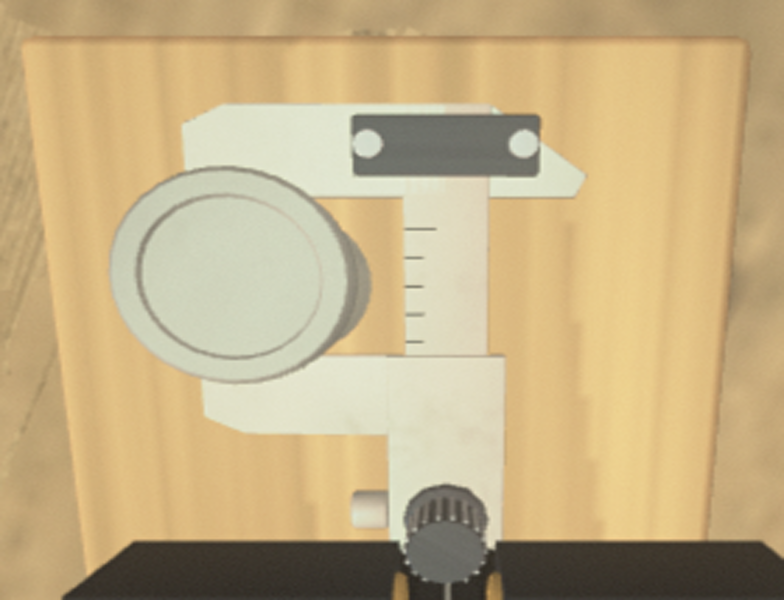

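```bash
python3 - <<'E' | tail -1
from h import *
from st import R,p
b=lambda P:(R.T@(P[:2]-p[:2])*1000).round(1)
print(b(ray('w9.png',120+360/2.8,10+356/2.4,.017)),b(ray('w9.png',120+360/2.8,10+197/2.4,.017)))
E
```

```text
[-5.6 60.8] [-4.9 94.6]
```

Emit:
drive_tool --pt "0.03 0 0 0 0 0 0" --pt "0.03 0 0 0 0 0 0" --pt "0 0 0 0 0 0 0" --pt "0 0 0 0 0 0 0"

```text
time_s: 14.77
tool_pos: [0.4826, 0.1691, 0.0967]
tool_rot: [-180.0, 0.0, 111.9]
force: [2.4, -3.3, 0.9]
grip_width: 0.0003
```

```bash
python3 st.py
```

```text
14.7667 tcp [10.40279687  7.37323044] 0.09670190806939225 F board [ 0.96866584 -3.98886215] 0.8882212866832944 [-0.78854222 -0.48349031 -0.0304932 ]
```

Emit:
drive_tool --pt "0.02 0 0 0 0 0 0" --pt "0.02 0 0 0 0 0 0" --pt "0 0 0 0 0 0 0" --pt "0 0 0 0 0 0 0"

```text
time_s: 15.1
tool_pos: [0.4825, 0.1695, 0.0967]
tool_rot: [-180.0, 0.0, 111.9]
force: [2.0, -3.3, 0.9]
grip_width: -0.0001
```

```bash
python3 st.py
```

```text
15.1 tcp [10.43080496  7.80857863] 0.09672943983428409 F board [ 0.67959082 -3.80440435] 0.8638775978200608 [-0.77300343 -0.47770985  0.01292619]
```

Emit:
drive_tool --pt "0.02 0 0 0 0 0 0" --pt "0.02 0 0 0 0 0 0" --pt "0 0 0 0 0 0 0" --pt "0 0 0 0 0 0 0"

```text
time_s: 15.43
tool_pos: [0.4823, 0.1699, 0.0967]
tool_rot: [-180.0, 0.0, 111.9]
force: [1.2, -4.4, 1.0]
grip_width: 0.0004
```

```bash
python3 st.py
```

```text
15.4333 tcp [10.4283129   8.21785266] 0.09672294849803625 F board [-0.53729866 -4.49217981] 1.0186613675424114 [-0.82296415 -0.50279818 -0.03005982]
```

Emit:
drive_tool --pt "0.02 0 0 0 0 0 0" --pt "0.02 0 0 0 0 0 0" --pt "0 0 0 0 0 0 0" --pt "0 0 0 0 0 0 0"

```text
time_s: 15.77
tool_pos: [0.4822, 0.1703, 0.0967]
tool_rot: [-180.0, -0.0, 111.9]
force: [2.7, -4.3, -0.3]
grip_width: 0.0004
```

```bash
python3 st.py
```

```text
15.7667 tcp [10.4273234   8.64679643] 0.09671010289361337 F board [ 0.96048859 -4.9613361 ] -0.3421523963637709 [-0.88899006 -0.44007413  0.00945169]
```

Emit:
drive_tool --pt "0.02 0 0 0 0 0 0" --pt "0 0 0 0 0 0 0" --pt "0 0 0 0 0 0 0"

```text
time_s: 16.02
tool_pos: [0.4821, 0.1704, 0.0967]
tool_rot: [-180.0, 0.0, 111.9]
force: [0.9, -4.4, 0.4]
grip_width: 0.0008
```

```bash
python3 st.py
```

```text
16.0167 tcp [10.42366804  8.80082288] 0.09670981610234275 F board [-0.8298903  -4.44694278] 0.40431395106647694 [-0.83563269 -0.46275715  0.0150329 ]
```

Emit:
drive_tool --pt "0.02 0 0 0 0 0 0" --pt "0 0 0 0 0 0 0" --pt "0 0 0 0 0 0 0"

```text
time_s: 16.27
tool_pos: [0.482, 0.1706, 0.0967]
tool_rot: [-180.0, 0.0, 111.9]
force: [1.8, -3.4, 1.2]
grip_width: 0.0006
```

```bash
python3 st.py w10.png
```

```text
16.3167 tcp [10.41931547  8.97864858] 0.09671084852026575 F board [-0.40652154 -3.59897636] -0.3285923256901305 [-0.82787135 -0.48678234  0.0075521 ]
```

Emit:
drive_tool --pt "0.02 0 0 0 0 0 0" --pt "0 0 0 0 0 0 0" --pt "0 0 0 0 0 0 0"

```text
time_s: 16.57
tool_pos: [0.482, 0.1708, 0.0967]
tool_rot: [-180.0, 0.0, 111.9]
force: [1.8, -3.4, 0.5]
grip_width: 0.0004
```

```bash
python3 st.py
```

```text
16.5667 tcp [10.39673967  9.18414664] 0.09670287221830817 F board [ 0.45505796 -3.81579845] 0.49614478633201997 [-0.80214662 -0.47835957  0.02291689]
```

Emit:
drive_tool --pt "0.02 0 0 0 0 0 0" --pt "0 0 0 0 0 0 0" --pt "0 0 0 0 0 0 0"

```text
time_s: 16.82
tool_pos: [0.4819, 0.171, 0.0967]
tool_rot: [-180.0, 0.0, 111.9]
force: [1.0, -4.0, 1.4]
grip_width: 0.0005
```

```bash
python3 st.py w11.png;python3 - <<'E'
from h import *
im=cv2.imread('pics/w11.png')[10:260,120:400]
cv2.imwrite('pics/c11.png',cv2.resize(im,None,fx=2.8,fy=2.4,interpolation=cv2.INTER_CUBIC))
E
```

```text
16.8667 tcp [10.42611057  9.38830376] 0.09672027417014484 F board [ 0.02397874 -4.50237854] 0.2513663606275785 [-0.8360231  -0.38071609  0.02757677]
```

View pics/c11.png

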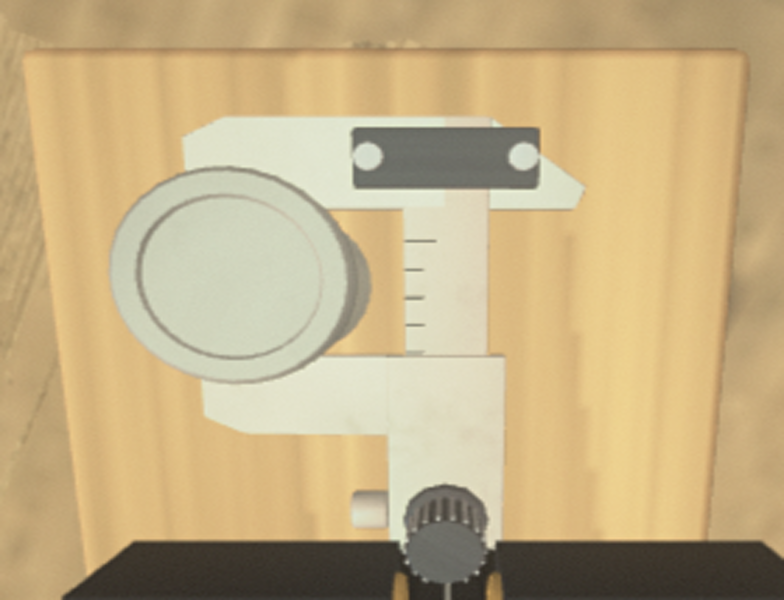

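Emit:
drive_tool --pt "0.02 0 0 0 0 0 0" --pt "0 0 0 0 0 0 0" --pt "0 0 0 0 0 0 0"

```text
time_s: 17.12
tool_pos: [0.4819, 0.1711, 0.0967]
tool_rot: [180.0, 0.0, 111.9]
force: [1.2, -4.4, 0.9]
grip_width: 0.0004
```

```bash
python3 st.py
```

```text
17.1167 tcp [10.44042306  9.48287085] 0.09672607528242425 F board [-0.48944777 -4.51093474] 0.9096983371001781 [-0.82706023 -0.51891051 -0.00137256]
```

Emit:
drive_tool --pt "0.02 0 0 0 0 0 0" --pt "0 0 0 0 0 0 0" --pt "0 0 0 0 0 0 0"

```text
time_s: 17.37
tool_pos: [0.4818, 0.1712, 0.0967]
tool_rot: [-180.0, 0.0, 111.9]
force: [2.1, -4.0, 0.6]
grip_width: 0.0001
```

```bash
python3 st.py
```

```text
17.3667 tcp [10.41612191  9.61283296] 0.09671773372371628 F board [ 0.45985368 -4.45145799] 0.5510683034587863 [-1.00258983 -0.5292962   0.0202984 ]
```

Emit:
drive_tool --pt "0.02 0 0 0 0 0 0" --pt "0 0 0 0 0 0 0" --pt "0 0 0 0 0 0 0"

```text
time_s: 17.62
tool_pos: [0.4818, 0.1713, 0.0967]
tool_rot: [180.0, 0.0, 111.9]
force: [2.3, -4.6, 1.4]
grip_width: 0.0005
```

```bash
python3 st.py
```

```text
17.6167 tcp [10.46618884  9.72889918] 0.09674078966317631 F board [ 0.43009753 -5.11115619] 1.4020932910431547 [-1.09383992 -0.60226694 -0.01007801]
```

Emit:
drive_tool --pt "0.02 0 0 0 0 0 0" --pt "0 0 0 0 0 0 0" --pt "0 0 0 0 0 0 0"

```text
time_s: 17.87
tool_pos: [0.4818, 0.1714, 0.0967]
tool_rot: [180.0, 0.0, 111.9]
force: [1.6, -5.1, 0.4]
grip_width: 0.0003
```

```bash
python3 st.py
```

```text
17.8667 tcp [10.45812183  9.80535775] 0.09673233436204992 F board [-0.39684887 -5.29536246] 0.4473306123000381 [-1.11906879 -0.65026497 -0.0279874 ]
```

Emit:
drive_tool --pt "0.02 0 0 0 0 0 0" --pt "0 0 0 0 0 0 0" --pt "0 0 0 0 0 0 0"

```text
time_s: 18.12
tool_pos: [0.4818, 0.1714, 0.0968]
tool_rot: [180.0, 0.0, 111.9]
force: [3.2, -5.4, 0.7]
grip_width: 0.0007
```

```bash
python3 st.py
```

```text
18.1167 tcp [10.47520338  9.8448603 ] 0.096755101861047 F board [ 0.9567305  -6.23711871] 0.7415623123855555 [-1.13009829 -0.66674187 -0.03004337]
```

Emit:
drive_tool --pt "0.02 0 0 0 0 0 0" --pt "0 0 0 0 0 0 0" --pt "0 0 0 0 0 0 0"

```text
time_s: 18.37
tool_pos: [0.4817, 0.1715, 0.0967]
tool_rot: [-180.0, 0.1, 111.8]
force: [2.8, -5.4, 0.7]
grip_width: 0.0005
```

```bash
python3 st.py
```

```text
18.3667 tcp [10.47402243  9.92806419] 0.09672938555181516 F board [ 0.5507798  -6.08001612] 0.7480843932936079 [-1.19845463 -0.64752932 -0.02160264]
```

Emit:
drive_tool --pt "0.02 0 0 0 0 0 0" --pt "0 0 0 0 0 0 0" --pt "0 0 0 0 0 0 0"

```text
time_s: 18.62
tool_pos: [0.4817, 0.1716, 0.0968]
tool_rot: [180.0, 0.1, 111.8]
force: [2.2, -5.2, 0.8]
grip_width: 0.0005
```

```bash
python3 st.py
```

```text
18.6167 tcp [10.47946205  9.98172664] 0.09675861646405881 F board [ 0.08016156 -5.60277684] 0.7505813537629986 [-1.22866738 -0.64653219  0.04549405]
```

Emit:
drive_tool --pt "0.02 0 0 0 0 0 0" --pt "0 0 0 0 0 0 0" --pt "0 0 0 0 0 0 0"

```text
time_s: 18.87
tool_pos: [0.4817, 0.1716, 0.0967]
tool_rot: [180.0, 0.1, 111.8]
force: [2.4, -5.9, 0.7]
grip_width: 0.0005
```

```bash
python3 st.py
```

```text
18.8667 tcp [10.49498394 10.05525136] 0.09674287180711001 F board [ 0.05354734 -6.33503477] 0.663786814516292 [-1.29711566 -0.70542712 -0.02371933]
```

Emit:
drive_tool --pt "0 0 0 0 0 0 0" --pt "0 0 0 0 0 0 0" --pt "0 0 0 0 0 0 0"

```text
time_s: 19.12
tool_pos: [0.4817, 0.1716, 0.0967]
tool_rot: [180.0, 0.1, 111.8]
force: [1.8, -5.6, 0.8]
grip_width: 0.0004
```

```bash
python3 st.py
```

```text
19.1167 tcp [10.48285339 10.07672732] 0.09674595251756209 F board [-0.43685909 -5.8463649 ] 0.8471096345316479 [-1.27081353 -0.69329416 -0.03841249]
```

Emit:
drive_tool --pt "0.02 0 0 0 0 0 0" --pt "0.02 0 0 0 0 0 0" --pt "0.02 0 0 0 0 0 0" --pt "0 0 0 0 0 0 0" --pt "0 0 0 0 0 0 0"

```text
time_s: 19.53
tool_pos: [0.4816, 0.1718, 0.0968]
tool_rot: [180.0, 0.1, 111.8]
force: [4.1, -5.9, 1.1]
grip_width: 0.0004
```

```bash
python3 st.py w12.png
```

```text
19.5833 tcp [10.50154308 10.29259026] 0.09676327818315789 F board [-0.49959131 -8.18052565] 0.6551143084375781 [-1.5064894  -0.76510528  0.0334648 ]
```

Emit:
drive_tool --pt "0.02 0 0 0 0 0 0" --pt "0 0 0 0 0 0 0" --pt "0 0 0 0 0 0 0"

```text
time_s: 19.83
tool_pos: [0.4816, 0.1719, 0.0967]
tool_rot: [180.0, 0.1, 111.8]
force: [3.9, -5.8, 0.9]
grip_width: 0.0004
```

```bash
python3 st.py
```

```text
19.8333 tcp [10.50399271 10.33465256] 0.09674518619907302 F board [ 1.43062761 -6.84976155] 0.8865965378137539 [-1.50441123 -0.79493703 -0.00348332]
```

Emit:
drive_tool --pt "-0.05 0 0 0 0 0 0" --pt "-0.05 0 0 0 0 0 0" --pt "-0.1 0 0 0 0 0 0" --pt "-0.3 0 0 0 0 0 0" --pt "-0.6 0 0 0 0 0 0" --pt "-0.9 0 0 0 0 0 0" --pt "0 0 -1 0 0 0 0" --pt "0 0 -2 0 0 0 0" --pt "0 0 -2 0 0 0 0" --pt "0 0 -1 0 0 0 0" --pt "0 0 0 0 0 0 0" --pt "0 0 0 0 0 0 0"

```text
time_s: 20.83
tool_pos: [0.4887, 0.1546, 0.1571]
tool_rot: [179.9, 0.0, 111.9]
force: [0.4, -0.5, 0.2]
grip_width: 0.0003
```

```bash
python3 st.py w13.png;python3 - <<'E'
from h import *
snap('scene','s13.png')
im=cv2.imread('pics/w13.png')[0:330,100:460]
cv2.imwrite('pics/c13.png',cv2.resize(im,None,fx=2.2,fy=1.8,interpolation=cv2.INTER_CUBIC))
b=cv2.imread('pics/s13.png')[130:340,200:440]
cv2.imwrite('pics/c14.png',cv2.resize(b,None,fx=3,fy=2.8,interpolation=cv2.INTER_CUBIC))
E
```

```text
20.8833 tcp [10.07599332 -8.35043401] 0.156279434890292 F board [-0.67703922  0.66864014] 0.2227522981613858 [ 0.03523354 -0.14398681  0.00057473]
```

View pics/c13.png

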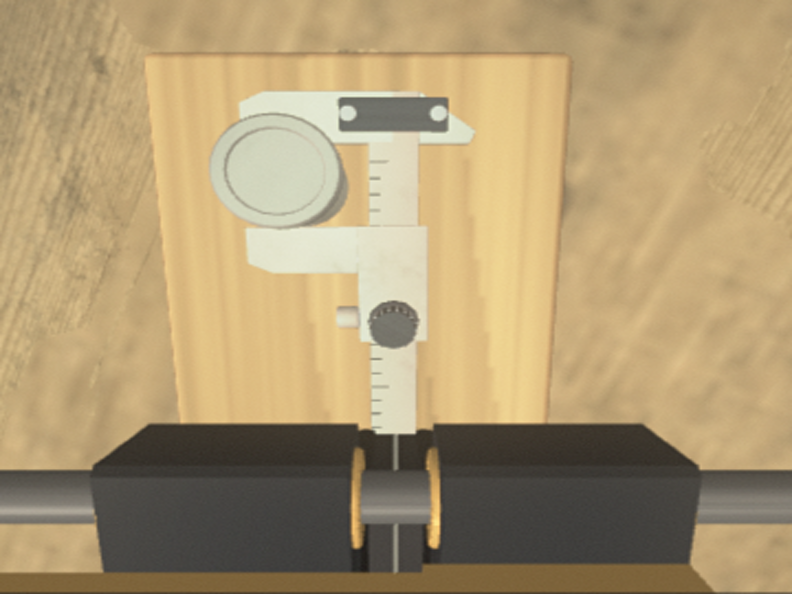

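View pics/c14.png

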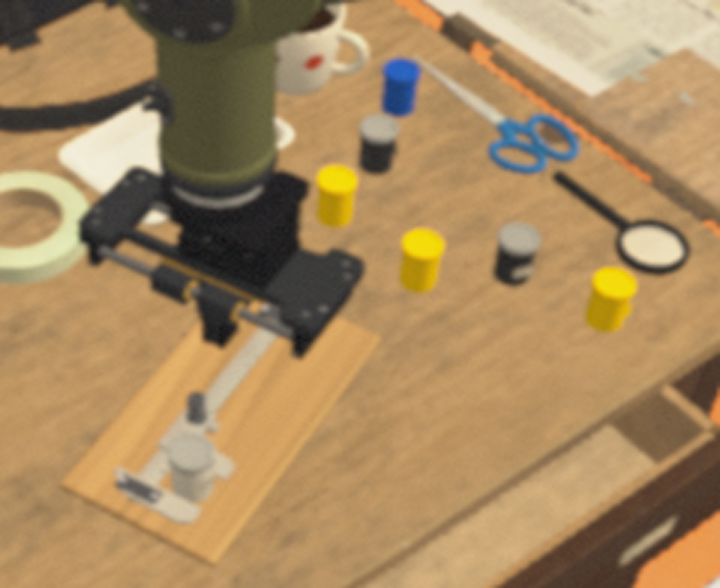

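```bash
python3 - <<'E' | tail -3
from h import *
from st import R,p
b=lambda P:(R.T@(P[:2]-p[:2])*1000).round(1)
g=cv2.cvtColor(cv2.imread('pics/w13.png'),cv2.COLOR_BGR2GRAY)
print(b(ray('w13.png',260,228/1.8,.017)),b(ray('w13.png',260,142.5/1.8,.017)),b(ray('w13.png',100+275/2.2,171/1.8,.063)))
env.sign_off();print(env.get_obs()['time_s'])
E
```

```text
[-2.3 63.2] [-1.9 94.9] [-19.1  79.4]
the job is handed in; nothing more can be done
the job is handed in; nothing more can be done
```

The white canister is standing upright on the board, held between the caliper's two jaws, and I've handed the job in. The last clock reading before that was about 20.9 s of the 64 s.

- **Choice and placing:** I picked the white canister, the middle of the three with grey lids, by its lid. I set it down at about board x = −18 mm, y = 71 mm and let go.
- **Closing:** I pushed the knob from behind with closed fingers until the wrist load rose from the 4 N drag to about 7.3 N. That puts roughly 3.3 N on the canister and suggests the jaw rocked about 0.012 rad. I then backed off slowly and raised the arm clear.
- **Last checks:** The final images show the canister upright between both jaws, and the gripper clear of everything with wrist force near zero. The opening measured about 31.7 mm, and the canister's centre is at board x ≈ −19 mm. The bystanders visible in the last scene view had not moved.
- **Less certain:**
    - The cameras disagreed by about 3–4 mm on where the board is. I trusted the wrist camera, since it agreed with the arm.
    - The squeeze comes from the wrist torque, because single force readings varied by about 1 N. It was not measured again after the fingers let go.

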